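Stack the bar tumblers by colour

TASK

Tidy the upside-down tumblers on the bar counter into two straight stacks, each tumbler staying mouth down and slipped fully over the one below: on the middle of the cork mat green at the bottom, then yellow, then red on top; on the middle of the black mat blue at the bottom with white on top. Lower each one into place before letting go, do not drop it, and leave the sugar jar, the tamper and the syrup bottle where they stand.

Things in the scene. Friction and masses are not known exactly. Their poses are not given: they have to be found in the camera images.
- tumbler_green: Green plastic tumbler, mouth down, 95 mm high, about 150 g. Its solid foot, now the top, is 48 mm across and straight from 95 down to 73 mm above the rim (grip here); widens to 58 mm at 61 mm and 77 mm at the rim (inside 71). Hollow from the rim to 61 mm up: put over another it rests 34 mm higher, with 2 mm play all round. Origin: centre of the rim plane (underside); z up.
- tumbler_yellow: Yellow plastic tumbler, mouth down, 95 mm high, about 150 g. Its solid foot, now the top, is 48 mm across and straight from 95 down to 73 mm above the rim (grip here); widens to 58 mm at 61 mm and 77 mm at the rim (inside 71). Hollow from the rim to 61 mm up: put over another it rests 34 mm higher, with 2 mm play all round. Origin: centre of the rim plane (underside); z up.
- tumbler_red: Red plastic tumbler, mouth down, 95 mm high, about 150 g. Its solid foot, now the top, is 48 mm across and straight from 95 down to 73 mm above the rim (grip here); widens to 58 mm at 61 mm and 77 mm at the rim (inside 71). Hollow from the rim to 61 mm up: put over another it rests 34 mm higher, with 2 mm play all round. Origin: centre of the rim plane (underside); z up.
- tumbler_blue: Blue plastic tumbler, mouth down, 95 mm high, about 150 g. Its solid foot, now the top, is 48 mm across and straight from 95 down to 73 mm above the rim (grip here); widens to 58 mm at 61 mm and 77 mm at the rim (inside 71). Hollow from the rim to 61 mm up: put over another it rests 34 mm higher, with 2 mm play all round. Origin: centre of the rim plane (underside); z up.
- tumbler_white: White plastic tumbler, mouth down, 95 mm high, about 150 g. Its solid foot, now the top, is 48 mm across and straight from 95 down to 73 mm above the rim (grip here); widens to 58 mm at 61 mm and 77 mm at the rim (inside 71). Hollow from the rim to 61 mm up: put over another it rests 34 mm higher, with 2 mm play all round. Origin: centre of the rim plane (underside); z up.
- mat_cork: Round brown cork mat, 110 mm across, 5 mm thick, lying flat and fixed to the counter. Origin: centre of its underside; the top is 5 mm above it.
- mat_black: Round black rubber mat, 110 mm across, 5 mm thick, lying flat and fixed to the counter. Origin: centre of its underside; the top is 5 mm above it.
- sugar_jar: Bystander: closed amber sugar jar with a steel cap, 60 mm across, 75 mm high, loose, standing among the tumblers. Origin: centre of its underside.
- tamper: Bystander: dark wooden coffee tamper standing on its base, 54 mm across, 82 mm high, loose, at the robot's right. Origin: centre of its underside.
- syrup: Bystander: tall green syrup bottle, 64 mm across, 220 mm high, loose, at the robot's left. Origin: centre of its underside.

How it is judged:
By the outcome, as a careful person would: the job done as asked, in the order asked, and still so for the second after the job is handed in, with the robot touching nothing.
It also fails if it takes over 120 s, if anything falls off the work surface, if the arm or the gripper's body presses on something with over 40 N, if the wrist force passes 120 N, or if a joint passes its speed limit or range.

ROBOT

A 6-joint arm with a two-finger parallel gripper is mounted at the origin on the work surface. World frame = base frame: x ahead of the robot, y to its left, z up, the work surface at z = 0. Lengths are in m, angles in degrees, forces in N, time in s.
With the tool pointing down it reaches from about 0.425 to 0.95 m from the base axis. Payload 14.7 kg.
Tool frame: the origin (TCP) lies where the fingers leave the gripper's body, on its centre line; the fingertips stand 73 mm ahead of it and the grasp point (between the pads) lies 54 mm ahead of it; z points along the fingers, y is the direction in which the jaws open and shut (so a half turn about z gives the same grasp; the last joint's range is limited). The gripper opens to 85 mm and grips with 20 to 120 N. Pads are 22 mm wide; open, the fingers measure 114 mm over their backs; the gripper's body (76 mm by 85 mm) begins 54 mm behind the grasp point. The pads swing forward as they close: fully open they stand 13 mm farther back than shut.
Start: joints at [74.164, 27.513, 91.461, -0, 61.026, -2.67], TCP at [0.148, 0.633, 0.304] pointing down, gripper open.
Joint ranges: [-157.49, 157.49], [-46.99, 117.5], [13.45, 153.17], [-89.5, 269.5], [5.16, 153.95], [-167.48, 167.48]. Speed limits (degrees/s): [108.29, 108.29, 136.94, 172.46, 172.46, 172.46].

INTERFACE

Orientations are given as a 3x3 rotation matrix whose columns are the frame's x, y, z axes.
In Python, from station import r, imaging, order, models gives the robot as it stands.
- The arm moves only by the tool step_arm, never from a script. Its argument "steps" is a list of rows, each an object with "dr": the turn, a rotation vector about the tool's x, y, z in degrees, a list of three; "linear": the shift along the tool's x, y, z in mm, a list of three; "gripper": the finger opening in mm, from 0 to 85.4. A call has 1 to 20 rows; each row shifts and turns the commanded pose from where the row before left it, along the tool's axes as they then stand; what a row does not reach is not made up. A row lasts 1/8 s, in which the tool goes at most 62.5 mm and 10.7 degrees, less where a joint would pass 70% of its speed; a pose out of reach is approached as far as the arm can. A call with a gripper value outside its range is refused whole. The fingers move at their own pace and stop on an object; the grip force is fixed at half the most. Time passes only in rows, so rows that do not move let the fingers close. It gives the time, the measured TCP pose, the force and the opening at its end, in the units of the state.
- r.observe(): the state, without advancing time (a new reading comes with each control period).
- imaging.grab_frame(name): name is "scene" or "top" or "wrist"; returns a dict with "pixels" (384x512x3 uint8, blue, green, red), "vertical_fov" (degrees; the focal length in pixels is half the picture's height over the tangent of half this angle, whatever the lens; pixels are square), "cx", "cy" (the principal point, pixels), "rvec" (rotation vector, rad) and "tvec" (3), from world to camera coordinates, as OpenCV has them. Camera axes: x right, y down, z forward; pixel columns grow to the right and rows downward; lengths in m; the calibration is good to about 2 mm. A picture is of the moment at which its call begins. There is no depth.
- order.finish_job(): hands the job in, once; it reports no verdict.
Trained networks look in the newest picture that a camera, given by its name, has taken for a name from the list of things; names that differ only in an ending like _2 or _b are one class to them, and where a whole thing is asked for, a point or a joint stands for the part that bears it (a point fixed in the world has none). Each returns a list of dicts, best first, with "p" (0 to 1); they miss things now and then, are a little off and sometimes report something else, mostly with a low value. They report only what shows in the picture. A call takes as long as a camera call.
- models.recognise(label, camera): "extent" ([left, top, width, height] as shares, 0 to 1, of the picture: columns of its width, rows of its height, round what is visible of it).
The state is a dict: "t": time; "joint_pos": joint angles; "joint_vel": joint speeds; "effort": joint torques, N m; "tcp_pos": TCP position; "tcp_rot": TCP orientation; "wrist_force": force on the tool from outside, world axes, zero at the start; "torque": the same for the moment, N m; "width": finger opening in m.
Only numpy, scipy, OpenCV 4.12 (cv2) and the standard library are available. Lean on these libraries where they do the work, as an engineer would, in place of code of your own. Each camera call takes 0.05 s, during which the arm holds its last target.

## Working session

There is one attempt and no reset: what is moved stays moved. The work goes in short steps, Python scripts to look and compute and a tool call to move; the robot and the scene stay as the last step left them, time stands still between calls to the robot, and variables do not carry over. Pictures are saved under pics/ and viewed, and the job is handed in when it is done.

Besides the shell and the picture viewer there is one more tool, called after "Call:" as name(argument=value, ...), one argument or row to a line, values as JSON. step_arm: Moves the arm, as the interface text tells. Its arguments: {"type":"object","properties":{"steps":{"type":"array"}},"required":["steps"]}

```bash
mkdir -p pics; ls; python3 - <<'E'
from station import r, imaging, models
import cv2
for c in ["scene","top","wrist"]:
    f=imaging.grab_frame(c); cv2.imwrite(f"pics/{c}0.png",f["pixels"])
    print(c,f["vertical_fov"],f["cx"],f["cy"],f["rvec"],f["tvec"])
print(r.observe())
for n in ["tumbler_green","tumbler_yellow","tumbler_red","tumbler_blue","tumbler_white","mat_cork","mat_black","sugar_jar","tamper","syrup"]:
    for c in ["scene","top"]:
        d=models.recognise(n,c)
        print(n,c,[( [round(e[0]*512),round(e[1]*384),round(e[2]*512),round(e[3]*384)],round(x["p"],2)) for x in d[:2] for e in [x["extent"]]])
E
```

```text
pics
scene 57.72183378765121 258.5453507627933 191.40860678653524 [ 0.81294046  2.5753163  -1.09343343] [ 0.45236753 -0.19258061  1.18999045]
top 48.11668440938237 265.0231765704426 198.49491213900146 [ 2.20502877 -2.19633526  0.05124406] [0.00305199 0.54396471 1.30713545]
wrist 64.2804598820473 257.11629237857466 189.3702496424048 [-2.26126323 -1.79301225 -0.27725155] [-0.64815634 -0.03950296  0.38017617]
{'t': 0.15, 'joint_pos': array([ 7.41630646e+01,  2.75408560e+01,  9.14859076e+01, -3.66030577e-04,
        6.10244498e+01, -2.66951371e+00]), 'joint_vel': array([ 0.06684014, -0.1209048 , -0.06150534,  0.10470301, -0.02068667,
       -0.07157622]), 'effort': array([ 7.43801615e-05, -9.51148939e+01, -4.30457389e+01,  2.12982454e-04,
        7.92739796e-03, -1.03584689e-04]), 'tcp_pos': array([0.1479789 , 0.63268591, 0.30342529]), 'tcp_rot': array([[-9.73709287e-01,  2.27794135e-01, -2.38553331e-04],
       [ 2.27794257e-01,  9.73708906e-01, -8.61439178e-04],
       [ 3.60507112e-05, -8.93132406e-04, -9.99999601e-01]]), 'wrist_force': array([ 0.46353398,  0.05328814, -0.31441464]), 
[... 393 characters left out ...]
82, 138, 25, 40], 0.59)]
tumbler_blue top [([333, 158, 29, 26], 0.62)]
tumbler_white scene [([240, 198, 31, 41], 0.62)]
tumbler_white top [([230, 169, 25, 17], 0.72)]
mat_cork scene [([268, 251, 41, 45], 0.94), ([180, 137, 28, 40], 0.28)]
mat_cork top [([177, 157, 37, 31], 0.77)]
mat_black scene [([244, 164, 39, 26], 0.92)]
mat_black top [([274, 207, 35, 32], 0.9)]
sugar_jar scene [([224, 129, 17, 29], 0.83)]
sugar_jar top [([332, 209, 20, 20], 0.79)]
tamper scene [([296, 180, 24, 39], 0.68), ([204, 106, 17, 24], 0.49)]
tamper top [([392, 216, 19, 16], 0.82), ([233, 168, 24, 19], 0.26)]
syrup scene [([397, 240, 64, 81], 0.69)]
syrup top [([86, 212, 45, 25], 0.66), ([286, 154, 27, 22], 0.34)]
```

View pics/top0.png

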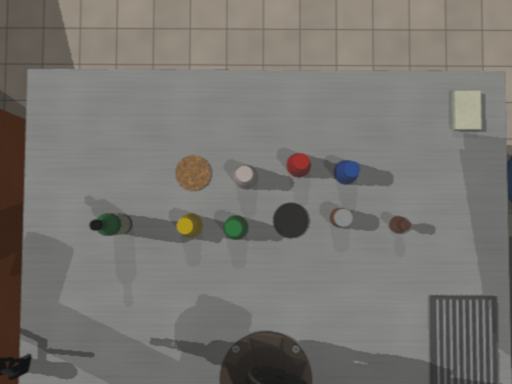

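View pics/scene0.png

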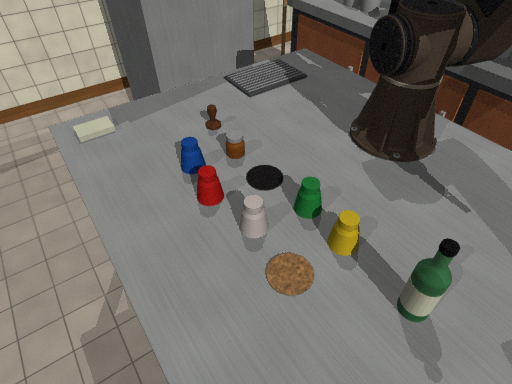

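View pics/wrist0.png

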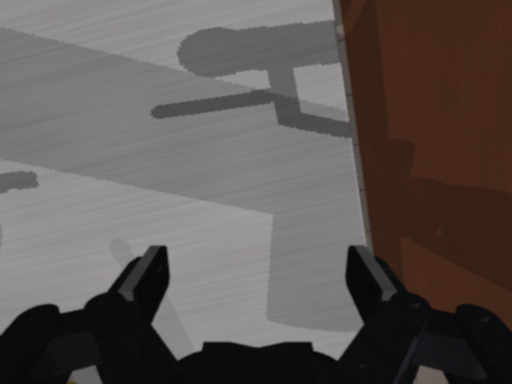

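```bash
cat > h.py <<'E'
import numpy as np, cv2
from scipy.optimize import least_squares
from station import r, imaging, models
TUM=[(0,38.5),(61,29),(73,24),(95,24)]
PROF={k:TUM for k in ["tumbler_green","tumbler_yellow","tumbler_red","tumbler_blue","tumbler_white"]}
PROF.update(mat_cork=[(0,55),(5,55)],mat_black=[(0,55),(5,55)],sugar_jar=[(0,30),(75,30)],tamper=[(0,27),(82,20)],syrup=[(0,32),(220,14)])
def cam(f):
    h,w=f["pixels"].shape[:2]; F=h/2/np.tan(np.radians(f["vertical_fov"])/2)
    return np.array([[F,0,f["cx"]],[0,F,f["cy"]],[0,0,1.]])
def proj(f,P): return cv2.projectPoints(np.asarray(P,float).reshape(-1,3),np.array(f["rvec"],float),np.array(f["tvec"],float),cam(f),None)[0].reshape(-1,2)
A=np.linspace(0,2*np.pi,60,endpoint=False)
def pts(name,x,y,z=0):
    return np.vstack([np.c_[x+R/1e3*np.cos(A),y+R/1e3*np.sin(A),np.full(60,z+h/1e3)] for h,R in PROF[name]])
def hull(f,name,x,y,z=0): return cv2.convexHull(proj(f,pts(name,x,y,z)).astype(np.float32)).reshape(-1,2)
def stats(H):
    m=cv2.moments(H.astype(np.float32)); return np.array([m["m10"]/m["m00"],m["m01"]/m["m00"]]),m["m00"]
def mask(f,name,roi=None):
    hsv=cv2.cvtColor(f["pixels"],cv2.COLOR_BGR2HSV).astype(int); H,S,V=hsv[...,0],hsv[...,1],hsv[...,2]
    c=name.split("_")[1]
    if c=="green": m=(H>50)&(H<80)&(S>130)
    elif c=="yellow": m=(H>18)&(H<36)&(S>140)
    elif c=="red": m=((H<6)|(H>172))&(S>165)
    elif c=="blue": m=(H>105)&(H<130)&(S>140)
    elif c=="cork": m=(H>4)&(H<20)&(S>80)&(V>60)
    elif c=="black": m=(V<48)
    elif c=="white": m=((H<12)|(H>165))&(S>8)&(V>110)&(S<80)
    m=m.astype(np.uint8)*255
    if roi is not None:
        x0,y0,x1,y1=[int(v) for v in roi]; k=np.zeros_like(m); k[max(0,y0):y1,max(0,x0):x1]=1; m*=k
    n,l,s,ce=cv2.connectedComponentsWithStats(m)
    if n<2: return None
    i=1+np.argmax(s[1:,4]); mm=(l==i).astype(np.uint8)
    cs,_=cv2.findContours(mm,cv2.RETR_EXTERNAL,cv2.CHAIN_APPROX_NONE); out=np.zeros_like(mm); cv2.drawContours(out,cs,-1,1,-1)
    return out
def locate(frames,name,masks,g=(0.5,0),z=0):
    cs=[]
    for m in masks:
        M=cv2.moments(m,True); cs.append([M["m10"]/M["m00"],M["m01"]/M["m00"]])
    fun=lambda p: np.concatenate([stats(hull(f,name,p[0],p[1],z))[0]-c for f,c in zip(frames,cs)])
    s=least_squares(fun,g,x_scale=0.01); 
    return s.x,s.fun,[(round(stats(hull(f,name,*s.x,z))[1]),int(m.sum())) for f,m in zip(frames,masks)]
E
cat > a.py <<'E'
from h import *
fr={c:imaging.grab_frame(c) for c in ["scene","top"]}
boxes={}
vis={c:fr[c]["pixels"].copy() for c in fr}
for n in PROF:
    ms=[];fs=[];cc=[]
    for c in fr:
        d=models.recognise(n,c)
        if not d: continue
        e=d[0]["extent"]; b=np.array([e[0]*512-5,e[1]*384-5,(e[0]+e[2])*512+5,(e[1]+e[3])*384+5])
        if n in("sugar_jar","tamper","syrup"):
            m=np.zeros((384,512),np.uint8); m[int(b[1])+5:int(b[3])-5,int(b[0])+5:int(b[2])-5]=1
        else: m=mask(fr[c],n,b)
        if m is None or m.sum()<50: print("nomask",n,c); continue
        ms.append(m);fs.append(fr[c]);cc.append(c)
    p,res,ar=locate(fs,n,ms)
    print(n,p.round(4),res.round(2),ar)
    for k in range(len(fs)):
        q,_,_=locate(fs[k:k+1],n,ms[k:k+1]); print("   ",cc[k],q.round(4))
    for c in fr: cv2.polylines(vis[c],[np.round(hull(fr[c],n,*p)*16).astype(np.int32)],True,(255,0,255),1,cv2.LINE_AA,4)
cv2.imwrite("pics/v_top.png",cv2.resize(vis["top"][130:270,70:430],None,fx=2.2,fy=2.2,interpolation=cv2.INTER_CUBIC))
cv2.imwrite("pics/v_scene.png",cv2.resize(vis["scene"][90:330,150:480],None,fx=2.3,fy=2.3,interpolation=cv2.INTER_CUBIC))
E
python3 a.py
```

```text
tumbler_green [0.4556 0.1003] [ 1.53  1.1   1.55 -0.44] [(959, 880), (489, 212)]
    scene [0.4563 0.0949]
    top [0.4543 0.1051]
tumbler_yellow [0.4624 0.2367] [ 0.49  0.31  0.63 -0.11] [(1163, 1117), (507, 415)]
    scene [0.4626 0.2353]
    top [0.462  0.2385]
tumbler_red [ 0.655  -0.0997] [-1.97  0.28 -0.34  2.07] [(894, 834), (487, 211)]
    scene [ 0.65   -0.0975]
    top [ 0.6613 -0.1007]
tumbler_blue [ 0.6342 -0.2487] [-1.9   0.46 -0.27  0.91] [(760, 681), (523, 265)]
    scene [ 0.6285 -0.2473]
    top [ 0.637  -0.2495]
tumbler_white [0.6124 0.0697] [-0.32  0.98  0.56  0.62] [(1033, 838), (482, 66)]
    scene [0.6099 0.0675]
    top [0.6143 0.0714]
mat_cork [0.6242 0.2286] [ 0.11  0.08  0.14 -0.07] [(1622, 1568), (998, 945)]
    scene [0.6242 0.2283]
    top [0.6239 0.229 ]
nomask mat_black top
mat_black [ 0.4785 -0.0738] [0. 0.] [(760, 716)]
    scene [ 0.4785 -0.0738]
sugar_jar [ 0.6473 -0.1089] [ 0. -0.] [(689, 864)]
    scene [ 0.6473 -0.1089]
tamper [ 0.4713 -0.4077] [ 0.42 -1.16 -0.36 -0.67] [(360, 494), (336, 304)]
    scene [ 0.4761 -0.402 ]
    top [ 0.4692 -0.4088]
syrup [0.4719 0.4508] [-1.02  6.13 -0.24 -2.31] [(2474, 5184), (673, 903)]
    scene [0.4739 0.4587]
    top [0.4653 0.45  ]
```

View pics/v_top.png

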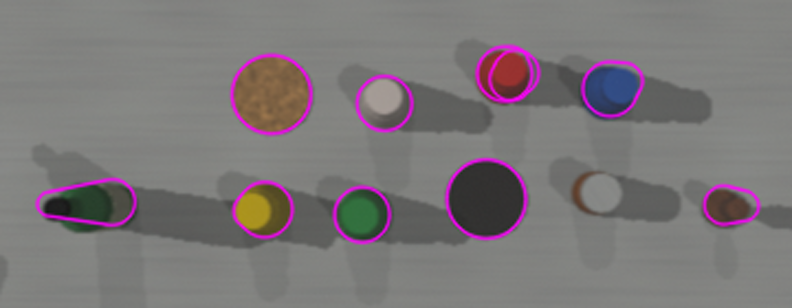

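View pics/v_scene.png

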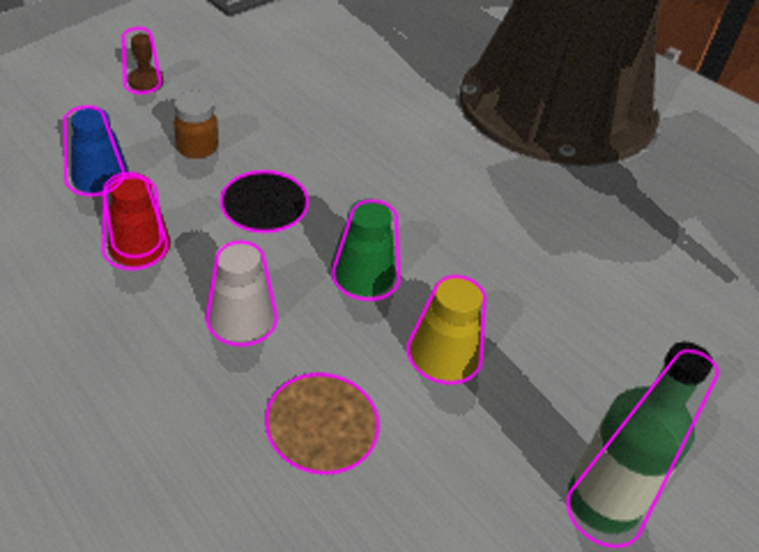

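```bash
cat > b.py <<'E'
from h import *
def disc_mask(f,c,roi):
    x0,y0,x1,y1=[int(v) for v in roi]
    hsv=cv2.cvtColor(f["pixels"],cv2.COLOR_BGR2HSV); roi_=np.zeros((384,512),np.uint8); roi_[y0:y1,x0:x1]=1
    H,S,V=[hsv[...,i].astype(int) for i in range(3)]
    b=f["pixels"].astype(int); 
    if c=="white":
        m=(V>150); v=V
    else:
        m=mask(f,"t_"+c,roi)>0; v=V
    hi=np.percentile(v[(m&(roi_>0))],80); m=m&(roi_>0)&(v>0.85*hi)
    m=cv2.morphologyEx(m.astype(np.uint8),cv2.MORPH_OPEN,np.ones((3,3),np.uint8))
    n,l,s,ce=cv2.connectedComponentsWithStats(m); i=1+np.argmax(s[1:,4]); return ce[i],s[i,4],(l==i)
def ray(f,uv,z):
    R=cv2.Rodrigues(np.array(f["rvec"]))[0]; C=-R.T@np.array(f["tvec"]); d=R.T@np.linalg.inv(cam(f))@np.array([*uv,1.]); return (C+d*(z-C[2])/d[2])[:2]
E
python3 - <<'E'
from b import *
f=imaging.grab_frame("top")
g=dict(green=(.455,.105),yellow=(.462,.237),red=(.65,-.0975),blue=(.63,-.248),white=(.612,.07))
v=f["pixels"].copy()
for c,p in g.items():
    H=hull(f,"tumbler_"+c,*p); lo=H.min(0)-6; hi=H.max(0)+6
    ce,a,m=disc_mask(f,c,(*lo,*hi)); v[m]=(255,0,255)
    print(c,ce.round(2),a,ray(f,ce,.095).round(4), "box", m.nonzero()[1].ptp() if hasattr(np.ndarray,'ptp') else np.ptp(m.nonzero()[1]), np.ptp(m.nonzero()[0]))
m=mask(f,"m_cork",(170,145,220,200)); M=cv2.moments(m,True); print("cork",ray(f,(M["m10"]/M["m00"],M["m01"]/M["m00"]),.005),m.sum())
V=f["pixels"].max(2); k=np.zeros((384,512),np.uint8); k[195:245,265:318]=(V[195:245,265:318]<75); print(np.percentile(V[195:245,265:318],[5,30,50,90]))
n,l,s,ce=cv2.connectedComponentsWithStats(k); i=1+np.argmax(s[1:,4]); print("black",ray(f,ce[i],.005),s[i])
cv2.imwrite("pics/v2.png",cv2.resize(v[130:270,70:430],None,fx=2.2,fy=2.2,interpolation=cv2.INTER_NEAREST))
for c in("sugar_jar","tamper","syrup"):
  for cm in("top",): print(c,[ (np.multiply(x["extent"],[512,384,512,384]).round(),x["p"]) for x in models.recognise(c,cm)[:1]])
E
```

```text
Traceback (most recent call last):
AttributeError: `ptp` was removed from the ndarray class in NumPy 2.0. Use np.ptp(arr, ...) instead.
```

```bash
python3 - <<'E'
from b import *
f=imaging.grab_frame("top")
g=dict(green=(.455,.105),yellow=(.462,.237),red=(.65,-.0975),blue=(.63,-.248),white=(.612,.07))
v=f["pixels"].copy()
for c,p in g.items():
    H=hull(f,"tumbler_"+c,*p); lo=H.min(0)-6; hi=H.max(0)+6
    ce,a,m=disc_mask(f,c,(*lo,*hi)); v[m]=(255,0,255)
    print(c,ce.round(2),a,ray(f,ce,.095).round(4), "box", np.ptp(m.nonzero()[1]), np.ptp(m.nonzero()[0]))
m=mask(f,"m_cork",(170,145,220,200)); M=cv2.moments(m,True); print("cork",ray(f,(M["m10"]/M["m00"],M["m01"]/M["m00"]),.005),m.sum())
V=f["pixels"].max(2); k=np.zeros((384,512),np.uint8); k[195:245,265:318]=(V[195:245,265:318]<60); print(np.percentile(V[195:245,265:318],[5,30,50,90]))
n,l,s,ce=cv2.connectedComponentsWithStats(k); i=1+np.argmax(s[1:,4]); print("black",ray(f,ce[i],.005),s[i])
cv2.imwrite("pics/v2.png",cv2.resize(v[130:270,70:430],None,fx=2.2,fy=2.2,interpolation=cv2.INTER_NEAREST))
for c in("sugar_jar","tamper","syrup"):
  for cm in("top",): print(c,[ (np.multiply(x["extent"],[512,384,512,384]).round(),x["p"]) for x in models.recognise(c,cm)[:1]])
E
```

```text
green [232.62 227.64] 208 [0.4564 0.0979] box 15 15
yellow [184.17 225.56] 195 [0.4618 0.2367] box 14 15
red [299.55 160.83] 208 [ 0.6495 -0.0938] box 18 14
blue [349.47 168.41] 222 [ 0.6281 -0.2378] box 20 14
white [243.58 173.23] 185 [0.6129 0.0675] box 15 14
cork [0.62361731 0.22877422] 944
[ 50.  51. 114. 130.]
black [ 0.47819076 -0.073479  ] [274 204  34  33 910]
sugar_jar [(array([330., 206.,  20.,  21.]), 0.61)]
tamper []
syrup [(array([ 88., 212.,  46.,  24.]), 0.87)]
```

View pics/v2.png

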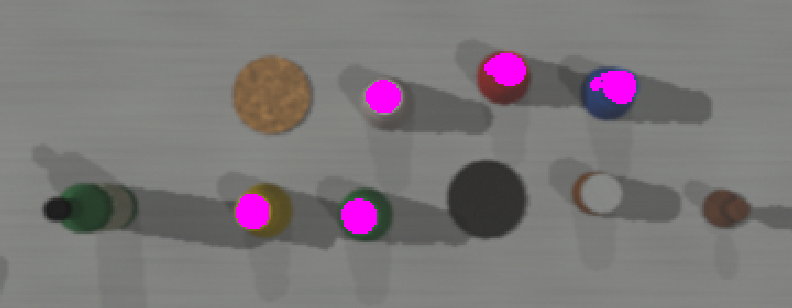

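```bash
python3 - <<'E'
from b import *
f=imaging.grab_frame("wrist"); s=r.observe()
R=cv2.Rodrigues(np.array(f["rvec"]))[0]; C=-R.T@np.array(f["tvec"])
T=s["tcp_rot"]
print(T.T@(C-s["tcp_pos"]), T.T@R.T)
E
```

```text
[ 0.07758875 -0.0010519  -0.06991701] [[-3.62423777e-04 -9.52711027e-01 -3.03877553e-01]
 [ 9.99999849e-01 -2.19663688e-04 -5.03978341e-04]
 [ 4.13394859e-04 -3.03877690e-01  9.52710963e-01]]
```

Call:
step_arm(
  steps=[
    {"dr":[0,0,-5],"linear":[0,0,-10],"gripper":85},
    {"dr":[0,0,-8.2],"linear":[-20,-30,0],"gripper":85},
    {"dr":[0,0,0],"linear":[-33,-40,0],"gripper":85},
    {"dr":[0,0,0],"linear":[-33,-40,0],"gripper":85},
    {"dr":[0,0,0],"linear":[-33,-40,0],"gripper":85},
    {"dr":[0,0,0],"linear":[-33,-40,0],"gripper":85},
    {"dr":[0,0,0],"linear":[-33,-40,0],"gripper":85},
    {"dr":[0,0,0],"linear":[-30,-45,0],"gripper":85},
    {"dr":[0,0,0],"linear":[-20,-50,0],"gripper":85},
    {"dr":[0,0,0],"linear":[-20,-50,0],"gripper":85},
    {"dr":[0,0,0],"linear":[0,-50,0],"gripper":85},
    {"dr":[0,0,0],"linear":[0,-50,0],"gripper":85},
    {"dr":[0,0,0],"linear":[0,-30,0],"gripper":85},
    {"dr":[0,0,0],"linear":[0,0,0],"gripper":85},
  ],
)

```text
t: 4.3
tcp_pos: [0.3988, 0.1239, 0.3141]
tcp_rot: [[-1.0, 0.002, 0.0], [0.002, 1.0, -0.0], [-0.0, -0.0, -1.0]]
wrist_force: [0.9, 1.1, -0.5]
width: 0.0852
```

```bash
cat > w.py <<'E'
from b import *
import sys
def find(c,p,z=0,save=None,area=True):
    f=imaging.grab_frame("wrist"); v=f["pixels"].copy()
    top=z+.095
    circ=proj(f,[[p[0]+.024*np.cos(a),p[1]+.024*np.sin(a),top] for a in A])
    lo=circ.min(0)-25; hi=circ.max(0)+25; lo=np.maximum(lo,0); hi=np.minimum(hi,[512,384])
    ce,a,m=disc_mask(f,c,(*lo,*hi))
    # fit ellipse on the mask hull for partial holes
    cs,_=cv2.findContours(m.astype(np.uint8),cv2.RETR_EXTERNAL,cv2.CHAIN_APPROX_NONE)
    h=cv2.convexHull(max(cs,key=cv2.contourArea)); e=cv2.fitEllipse(h)
    mm=cv2.moments(h); hc=(mm["m10"]/mm["m00"],mm["m01"]/mm["m00"])
    print(c,"centroid",ray(f,ce,top).round(4),"hull",ray(f,hc,top).round(4),"ell",ray(f,e[0],top).round(4),"area",a,"expected",round(cv2.contourArea(circ.astype(np.float32))),"px",ce.round(1))
    print("tcp",r.observe()["tcp_pos"].round(4))
    q=ray(f,hc,top)
    c2=proj(f,[[q[0]+.024*np.cos(a),q[1]+.024*np.sin(a),top] for a in A]); cv2.polylines(v,[np.round(c2*16).astype(np.int32)],True,(255,0,255),1,cv2.LINE_AA,4)
    if save: cv2.imwrite(save,v)
if __name__=="__main__": find(sys.argv[1],(float(sys.argv[2]),float(sys.argv[3])),float(sys.argv[4]),sys.argv[5])
E
python3 w.py green .456 .098 0 pics/w1.png; python3 w.py white .612 .068 0 pics/w1w.png
```

```text
green centroid [0.4538 0.0939] hull [0.4527 0.0951] ell [0.4516 0.0965] area 1444 expected 1540 px [229.4 226.8]
tcp [0.399  0.1249 0.3141]
white centroid [0.6013 0.0563] hull [0.6019 0.0578] ell [0.603  0.0588] area 332 expected 1013 px [200.3 341.1]
tcp [0.3991 0.1256 0.3141]
```

View pics/w1.png

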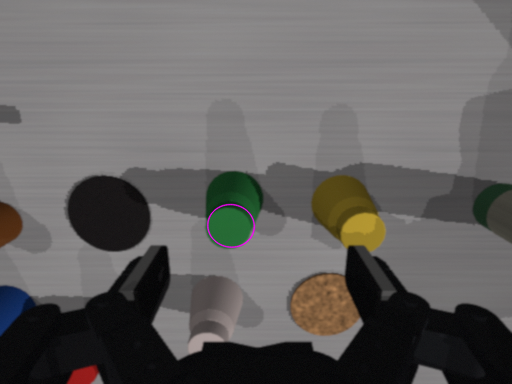

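Call:
step_arm(
  steps=[
    {"dr":[0,0,0],"linear":[-28,-14,10],"gripper":85},
    {"dr":[0,0,0],"linear":[-28,-14,30],"gripper":85},
    {"dr":[0,0,0],"linear":[0,0,20],"gripper":85},
    {"dr":[0,0,0],"linear":[0,0,0],"gripper":85},
    {"dr":[0,0,0],"linear":[0,0,0],"gripper":85},
    {"dr":[0,0,0],"linear":[0,0,0],"gripper":85},
  ],
)

```text
t: 5.15
tcp_pos: [0.4551, 0.098, 0.2548]
tcp_rot: [[-1.0, -0.001, 0.002], [-0.001, 1.0, 0.0], [-0.002, 0.0, -1.0]]
wrist_force: [0.1, -0.2, -0.1]
width: 0.0851
```

```bash
python3 w.py green .455 .096 0 pics/w2.png; python3 -c "
from h import *
print(r.observe())"
```

```text
green centroid [0.4542 0.0929] hull [0.4538 0.0932] ell [0.4535 0.0939] area 2493 expected 2723 px [252.  193.4]
tcp [0.4551 0.098  0.2548]
{'t': 5.2, 'joint_pos': array([ 8.41481958e+00,  1.66003112e+01,  1.18052401e+02,  9.56266053e-04,
        4.52604516e+01, -8.16557222e+01]), 'joint_vel': array([-0.1944143 ,  0.1672632 ,  0.15257988,  0.05949509, -0.05584154,
       -0.01519159]), 'effort': array([ 1.10131502e-01, -6.55913115e+01, -3.38395572e+01,  5.03662581e-03,
        1.27059332e-02,  8.12903163e-03]), 'tcp_pos': array([0.45510412, 0.09795754, 0.25475162]), 'tcp_rot': array([[-9.99998135e-01, -1.21962063e-03,  1.49752723e-03],
       [-1.21927227e-03,  9.99999229e-01,  2.33515526e-04],
       [-1.49781088e-03,  2.31689197e-04, -9.99998851e-01]]), 'wrist_force': array([-0.67734238,  0.28025112, -0.16564009]), 'torque': array([-0.0327053 ,  0.02090971,  0.02010451]), 'width': 0.08467870194402262}
```

View pics/w2.png

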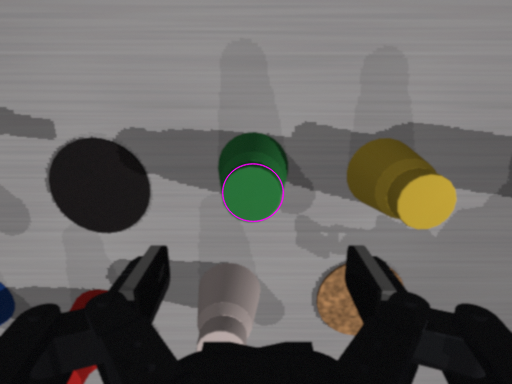

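```bash
python3 - <<'E'
from b import *
f=imaging.grab_frame("wrist"); k=np.zeros((384,512),np.uint8); k[120:245,30:160]=(f["pixels"].max(2)[120:245,30:160]<45)
n,l,s,ce=cv2.connectedComponentsWithStats(k); i=1+np.argmax(s[1:,4]); 
P=[[.055*np.cos(a),.055*np.sin(a),.005] for a in A]
print("black",ray(f,ce[i],.005),s[i]); q=ray(f,ce[i],.005)
c2=proj(f,np.array(P)+[*q,0]); print(c2.min(0),c2.max(0),cv2.contourArea(c2.astype(np.float32)))
for z in (0,): print("y", find if False else "")
ce,a,m=disc_mask(f,"yellow",(380,150,470,240)); print("yellow",ray(f,ce,.095),a)
E
```

```text
black [ 0.47434845 -0.07580348] [  49  138  100   94 7291]
[ 47.75346239 133.96727752] [149.79101808 230.54524502] 7630.987909576361
y 
yellow [0.46081608 0.23234698] 2394
```

Call:
step_arm(
  steps=[
    {"dr":[0,0,0],"linear":[0,-3.5,20],"gripper":85},
    {"dr":[0,0,0],"linear":[0,0,30],"gripper":85},
    {"dr":[0,0,0],"linear":[0,0,30],"gripper":85},
    {"dr":[0,0,0],"linear":[0,0,20],"gripper":85},
    {"dr":[0,0,0],"linear":[0,0,10],"gripper":85},
    {"dr":[0,0,0],"linear":[0,0,0],"gripper":85},
    {"dr":[0,0,0],"linear":[0,0,0],"gripper":40},
    {"dr":[0,0,0],"linear":[0,0,0],"gripper":40},
    {"dr":[0,0,0],"linear":[0,0,0],"gripper":40},
    {"dr":[0,0,0],"linear":[0,0,0],"gripper":40},
    {"dr":[0,0,0],"linear":[0,0,0],"gripper":40},
    {"dr":[0,0,0],"linear":[0,0,0],"gripper":40},
  ],
)

```text
t: 6.75
tcp_pos: [0.4554, 0.094, 0.1448]
tcp_rot: [[-1.0, -0.001, 0.002], [-0.001, 1.0, 0.0], [-0.002, 0.0, -1.0]]
wrist_force: [-0.8, -2.7, 12.5]
width: 0.0461
```

```bash
python3 - <<'E'
from b import *
f=imaging.grab_frame("wrist"); cv2.imwrite("pics/w3.png",f["pixels"]); s=r.observe(); print(s["width"],s["tcp_pos"],s["wrist_force"])
E
```

```text
0.04607626054144438 [0.45536779 0.09402852 0.14478733] [-1.42367302 -2.03041965 12.14823359]
```

View pics/w3.png

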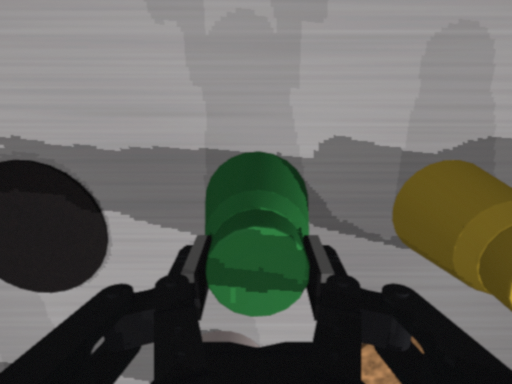

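Call:
step_arm(
  steps=[
    {"dr":[0,0,0],"linear":[0,0,-10],"gripper":40},
    {"dr":[0,0,0],"linear":[0,0,-30],"gripper":40},
    {"dr":[0,0,0],"linear":[0,0,-40],"gripper":40},
    {"dr":[0,0,0],"linear":[0,0,-40],"gripper":40},
    {"dr":[0,0,0],"linear":[0,0,-35],"gripper":40},
    {"dr":[0,0,0],"linear":[-20,6,0],"gripper":40},
    {"dr":[0,0,0],"linear":[-40,10,0],"gripper":40},
    {"dr":[0,0,0],"linear":[-45,10,0],"gripper":40},
    {"dr":[0,0,0],"linear":[-40,0,0],"gripper":40},
    {"dr":[0,0,0],"linear":[-20,0,0],"gripper":40},
    {"dr":[0,0,0],"linear":[0,0,0],"gripper":40},
    {"dr":[0,0,0],"linear":[0,0,0],"gripper":40},
    {"dr":[0,0,0],"linear":[0,0,0],"gripper":40},
  ],
)

```text
t: 8.43
tcp_pos: [0.619, 0.1202, 0.2992]
tcp_rot: [[-1.0, -0.001, -0.0], [-0.001, 1.0, -0.0], [0.0, -0.0, -1.0]]
wrist_force: [-1.4, 0.6, -2.4]
width: 0.0462
```

```bash
cat > cork.py <<'E'
from b import *
import sys
f=imaging.grab_frame("wrist"); s=r.observe(); print(s["width"],s["tcp_pos"],s["wrist_force"])
c0=proj(f,[[.622,.2275,.005]])[0]; print(c0)
m=mask(f,"m_cork",(c0[0]-90,c0[1]-90,c0[0]+90,c0[1]+90))
m=cv2.morphologyEx(cv2.copyMakeBorder(m,20,20,20,20,0),cv2.MORPH_CLOSE,cv2.getStructuringElement(2,(15,15)))[20:-20,20:-20]
M=cv2.moments(m,True); ce=(M["m10"]/M["m00"],M["m01"]/M["m00"]); q=ray(f,ce,.005)
P=proj(f,[[q[0]+.055*np.cos(a),q[1]+.055*np.sin(a),.005] for a in A])
print("cork",q,m.sum(),cv2.contourArea(P.astype(np.float32)))
v=f["pixels"].copy(); cv2.polylines(v,[np.round(P*16).astype(np.int32)],True,(255,0,255),1,cv2.LINE_AA,4); cv2.imwrite(sys.argv[1],v)
E
python3 cork.py pics/w4.png
```

```text
0.0461303700906177 [0.61918751 0.12017119 0.2992574 ] [-0.44184705  0.3238424  -1.1077031 ]
[346.43974719 161.78262321]
cork [0.6207789  0.22495993] 6127 6331.698661435046
```

View pics/w4.png

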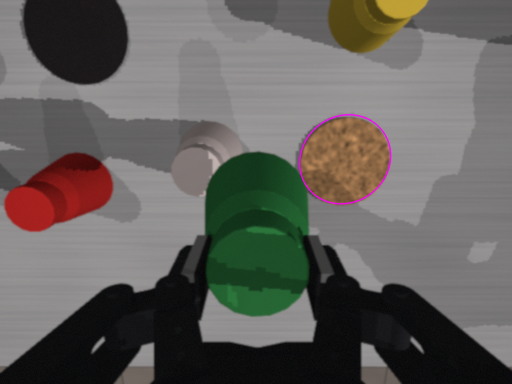

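Call:
step_arm(
  steps=[
    {"dr":[0,0,0],"linear":[0,20,0],"gripper":40},
    {"dr":[0,0,0],"linear":[-3.5,40,0],"gripper":40},
    {"dr":[0,0,0],"linear":[0,30,0],"gripper":40},
    {"dr":[0,0,0],"linear":[0,16,10],"gripper":40},
    {"dr":[0,0,0],"linear":[0,0,30],"gripper":40},
    {"dr":[0,0,0],"linear":[0,0,40],"gripper":40},
    {"dr":[0,0,0],"linear":[0,0,30],"gripper":40},
    {"dr":[0,0,0],"linear":[0,0,20],"gripper":40},
    {"dr":[0,0,0],"linear":[0,0,12],"gripper":40},
    {"dr":[0,0,0],"linear":[0,0,4],"gripper":40},
    {"dr":[0,0,0],"linear":[0,0,0],"gripper":40},
    {"dr":[0,0,0],"linear":[0,0,0],"gripper":40},
  ],
)

```text
t: 9.98
tcp_pos: [0.6237, 0.2263, 0.1538]
tcp_rot: [[-1.0, -0.001, 0.001], [-0.001, 1.0, 0.0], [-0.001, 0.0, -1.0]]
wrist_force: [-0.1, 0.6, -1.7]
width: 0.0462
```

Call:
step_arm(
  steps=[
    {"dr":[0,0,0],"linear":[0,0,2],"gripper":40},
    {"dr":[0,0,0],"linear":[0,0,1],"gripper":40},
    {"dr":[0,0,0],"linear":[0,0,0],"gripper":40},
    {"dr":[0,0,0],"linear":[0,0,0],"gripper":40},
  ],
)

```text
t: 10.48
tcp_pos: [0.6234, 0.2262, 0.1501]
tcp_rot: [[-1.0, -0.001, 0.0], [-0.001, 1.0, 0.0], [-0.0, 0.0, -1.0]]
wrist_force: [-0.9, -1.0, 2.4]
width: 0.0464
```

Call:
step_arm(
  steps=[
    {"dr":[0,0,0],"linear":[0,0,0.4],"gripper":40},
    {"dr":[0,0,0],"linear":[0,0,0],"gripper":52},
    {"dr":[0,0,0],"linear":[0,0,0],"gripper":70},
    {"dr":[0,0,0],"linear":[0,0,0],"gripper":85},
    {"dr":[0,0,0],"linear":[0,0,0],"gripper":85},
    {"dr":[0,0,0],"linear":[0,0,0],"gripper":85},
    {"dr":[0,0,0],"linear":[0,0,-20],"gripper":85},
    {"dr":[0,0,0],"linear":[0,0,-40],"gripper":85},
    {"dr":[0,0,0],"linear":[0,0,-30],"gripper":85},
    {"dr":[0,0,0],"linear":[0,0,-14],"gripper":85},
    {"dr":[0,0,0],"linear":[0,0,0],"gripper":85},
    {"dr":[0,0,0],"linear":[0,0,0],"gripper":85},
    {"dr":[0,0,0],"linear":[0,0,0],"gripper":85},
  ],
)

```text
t: 12.1
tcp_pos: [0.6228, 0.226, 0.2523]
tcp_rot: [[-1.0, -0.001, -0.002], [-0.001, 1.0, -0.001], [0.002, -0.001, -1.0]]
wrist_force: [-0.7, -0.1, -0.4]
width: 0.0852
```

```bash
python3 w.py green .623 .226 .005 pics/w5.png; python3 - <<'E'
from b import *
f=imaging.grab_frame("wrist")
k=(f["pixels"][...,2]>0)
ce,a,m=disc_mask(f,"green",(200,120,320,260))
f2=imaging.grab_frame("top"); g=(.623,.226); H=hull(f2,"tumbler_green",*g,.005); ce,a,m=disc_mask(f2,"green",(*H.min(0)-6,*H.max(0)+6)); print("top",ray(f2,ce,.1),a)
E
```

```text
green centroid [0.6224 0.2248] hull [0.6221 0.2252] ell [0.6218 0.2259] area 2625 expected 2878 px [257.2 197.9]
tcp [0.6229 0.226  0.2524]Traceback (most recent call last):
  File "<stdin>", line 5, in <module>
  File "b.py", line 13, in disc_mask
    n,l,s,ce=cv2.connectedComponentsWithStats(m); i=1+np.argmax(s[1:,4]); return ce[i],s[i,4],(l==i)
                                                      ~~~~~~~~~^^^^^^^^^
    return _wrapfunc(a, 'argmax', axis=axis, out=out, **kwds)
    return bound(*args, **kwds)
ValueError: attempt to get argmax of an empty sequence
```

View pics/w5.png

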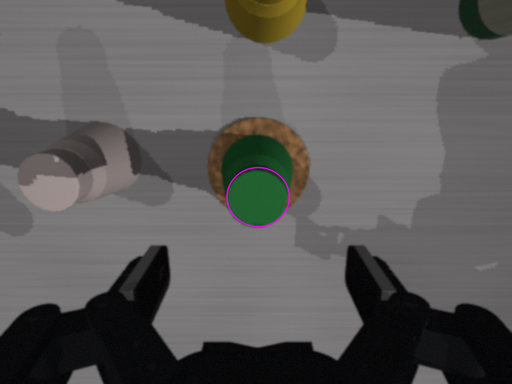

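Call:
step_arm(
  steps=[
    {"dr":[0,0,0],"linear":[20,0,0],"gripper":85},
    {"dr":[0,0,0],"linear":[40,3,0],"gripper":85},
    {"dr":[0,0,0],"linear":[45,4,0],"gripper":85},
    {"dr":[0,0,0],"linear":[40,0,0],"gripper":85},
    {"dr":[0,0,0],"linear":[17,0,0],"gripper":85},
    {"dr":[0,0,0],"linear":[0,0,0],"gripper":85},
    {"dr":[0,0,0],"linear":[0,0,0],"gripper":85},
    {"dr":[0,0,0],"linear":[0,0,0],"gripper":85},
  ],
)

```text
t: 13.25
tcp_pos: [0.4624, 0.2331, 0.2534]
tcp_rot: [[-1.0, -0.0, 0.0], [-0.0, 1.0, 0.0], [-0.0, 0.0, -1.0]]
wrist_force: [-0.1, 0.1, -0.4]
width: 0.0852
```

```bash
python3 w.py yellow .461 .233 0 pics/w6.png
```

```text
yellow centroid [0.4605 0.233 ] hull [0.4603 0.2333] ell [0.4601 0.2336] area 2561 expected 2764 px [258.5 193.1]
tcp [0.4621 0.233  0.2533]
```

View pics/w6.png

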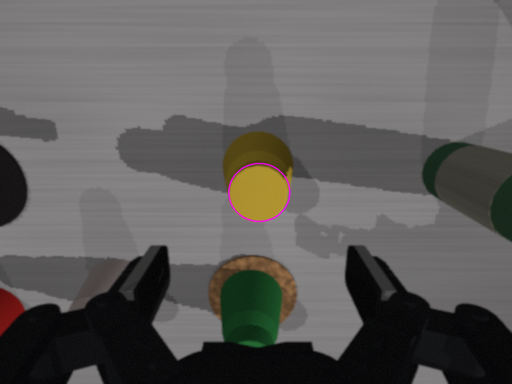

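Call:
step_arm(
  steps=[
    {"dr":[0,0,0],"linear":[1,0,20],"gripper":85},
    {"dr":[0,0,0],"linear":[0,0,30],"gripper":85},
    {"dr":[0,0,0],"linear":[0,0,30],"gripper":85},
    {"dr":[0,0,0],"linear":[0,0,18],"gripper":85},
    {"dr":[0,0,0],"linear":[0,0,10],"gripper":85},
    {"dr":[0,0,0],"linear":[0,0,0],"gripper":85},
    {"dr":[0,0,0],"linear":[0,0,0],"gripper":40},
    {"dr":[0,0,0],"linear":[0,0,0],"gripper":40},
    {"dr":[0,0,0],"linear":[0,0,0],"gripper":40},
    {"dr":[0,0,0],"linear":[0,0,0],"gripper":40},
    {"dr":[0,0,0],"linear":[0,0,0],"gripper":40},
    {"dr":[0,0,0],"linear":[0,0,0],"gripper":40},
  ],
)

```text
t: 14.8
tcp_pos: [0.4607, 0.2333, 0.1465]
tcp_rot: [[-1.0, -0.001, 0.001], [-0.001, 1.0, 0.001], [-0.001, 0.001, -1.0]]
wrist_force: [-1.3, 0.1, 9.3]
width: 0.0462
```

Call:
step_arm(
  steps=[
    {"dr":[0,0,0],"linear":[0,0,-10],"gripper":40},
    {"dr":[0,0,0],"linear":[0,0,-30],"gripper":40},
    {"dr":[0,0,0],"linear":[0,0,-40],"gripper":40},
    {"dr":[0,0,0],"linear":[0,0,-40],"gripper":40},
    {"dr":[0,0,0],"linear":[0,0,-25],"gripper":40},
    {"dr":[0,0,0],"linear":[-20,0,0],"gripper":40},
    {"dr":[0,0,0],"linear":[-40,-4,0],"gripper":40},
    {"dr":[0,0,0],"linear":[-45,-3,0],"gripper":40},
    {"dr":[0,0,0],"linear":[-40,0,0],"gripper":40},
    {"dr":[0,0,0],"linear":[-16,0,0],"gripper":40},
    {"dr":[0,0,0],"linear":[0,0,0],"gripper":40},
    {"dr":[0,0,0],"linear":[0,0,0],"gripper":40},
    {"dr":[0,0,0],"linear":[0,0,0],"gripper":40},
  ],
)

```text
t: 16.42
tcp_pos: [0.6203, 0.2263, 0.2908]
tcp_rot: [[-1.0, -0.001, -0.0], [-0.001, 1.0, -0.0], [0.0, -0.0, -1.0]]
wrist_force: [-0.4, -0.4, -0.3]
width: 0.0464
```

```bash
python3 - <<'E'
from b import *
s=r.observe(); print(s["width"],s["tcp_pos"],s["wrist_force"])
a=imaging.grab_frame("wrist")["pixels"]; b=imaging.grab_frame("scene")["pixels"]
cv2.imwrite("pics/w7.png",a); cv2.imwrite("pics/s7.png",b)
E
```

```text
0.04635578688696443 [0.62033584 0.22632148 0.29082467] [-0.43066181 -0.44182278 -0.30253008]
```

View pics/w7.png

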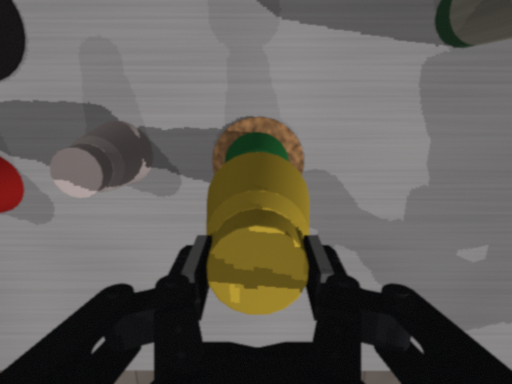

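View pics/s7.png

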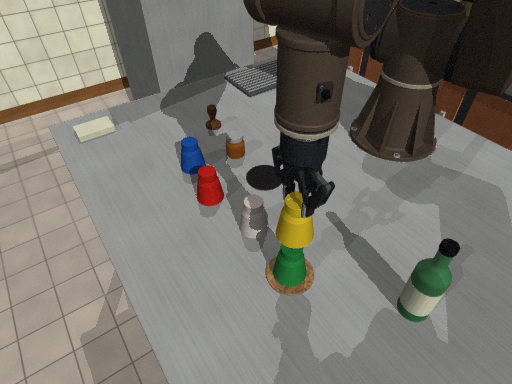

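Call:
step_arm(
  steps=[
    {"dr":[0,0,0],"linear":[-2.3,0,10],"gripper":40},
    {"dr":[0,0,0],"linear":[0,0,20],"gripper":40},
    {"dr":[0,0,0],"linear":[0,0,20],"gripper":40},
    {"dr":[0,0,0],"linear":[0,0,20],"gripper":40},
    {"dr":[0,0,0],"linear":[0,0,15],"gripper":40},
    {"dr":[0,0,0],"linear":[0,0,8],"gripper":40},
    {"dr":[0,0,0],"linear":[0,0,4],"gripper":40},
    {"dr":[0,0,0],"linear":[0,0,3],"gripper":40},
    {"dr":[0,0,0],"linear":[0,0,0],"gripper":40},
    {"dr":[0,0,0],"linear":[0,0,0],"gripper":40},
  ],
)

```text
t: 17.77
tcp_pos: [0.6238, 0.2262, 0.1909]
tcp_rot: [[-1.0, -0.001, 0.001], [-0.001, 1.0, 0.0], [-0.001, 0.0, -1.0]]
wrist_force: [0.1, -0.1, -1.8]
width: 0.0461
```

Call:
step_arm(
  steps=[
    {"dr":[0,0,0],"linear":[0.6,0,2],"gripper":40},
    {"dr":[0,0,0],"linear":[0,0,2],"gripper":40},
    {"dr":[0,0,0],"linear":[0,0,1],"gripper":40},
    {"dr":[0,0,0],"linear":[0,0,0],"gripper":40},
    {"dr":[0,0,0],"linear":[0,0,0],"gripper":40},
  ],
)

```text
t: 18.4
tcp_pos: [0.623, 0.2261, 0.1856]
tcp_rot: [[-1.0, -0.001, 0.0], [-0.001, 1.0, -0.0], [-0.0, -0.0, -1.0]]
wrist_force: [-0.6, -1.6, 3.7]
width: 0.046
```

Call:
step_arm(
  steps=[
    {"dr":[0,0,0],"linear":[0,0,0.3],"gripper":40},
    {"dr":[0,0,0],"linear":[0,0,0],"gripper":52},
    {"dr":[0,0,0],"linear":[0,0,0],"gripper":70},
    {"dr":[0,0,0],"linear":[0,0,0],"gripper":85},
    {"dr":[0,0,0],"linear":[0,0,0],"gripper":85},
    {"dr":[0,0,0],"linear":[0,0,0],"gripper":85},
    {"dr":[0,0,0],"linear":[0,0,-20],"gripper":85},
    {"dr":[0,0,0],"linear":[0,0,-40],"gripper":85},
    {"dr":[0,0,0],"linear":[0,0,-30],"gripper":85},
    {"dr":[0,0,0],"linear":[0,0,-14],"gripper":85},
    {"dr":[0,0,0],"linear":[0,0,0],"gripper":85},
    {"dr":[0,0,0],"linear":[0,0,0],"gripper":85},
  ],
)

```text
t: 19.9
tcp_pos: [0.6225, 0.226, 0.2881]
tcp_rot: [[-1.0, -0.001, -0.002], [-0.001, 1.0, -0.0], [0.002, -0.0, -1.0]]
wrist_force: [-0.8, -0.1, -0.8]
width: 0.0849
```

```bash
python3 w.py yellow .623 .226 .039 pics/w8.png;python3 - <<'E'
from b import *
cv2.imwrite("pics/s8.png",cv2.resize(imaging.grab_frame("scene")["pixels"][100:340,150:480],None,fx=2,fy=2))
E
```

```text
yellow centroid [0.6228 0.2258] hull [0.6226 0.2261] ell [0.6223 0.2266] area 2626 expected 2833 px [258.5 197.9]
tcp [0.6224 0.226  0.2879]
```

View pics/w8.png

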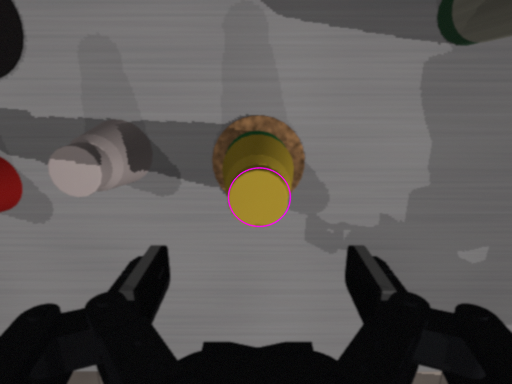

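View pics/s8.png

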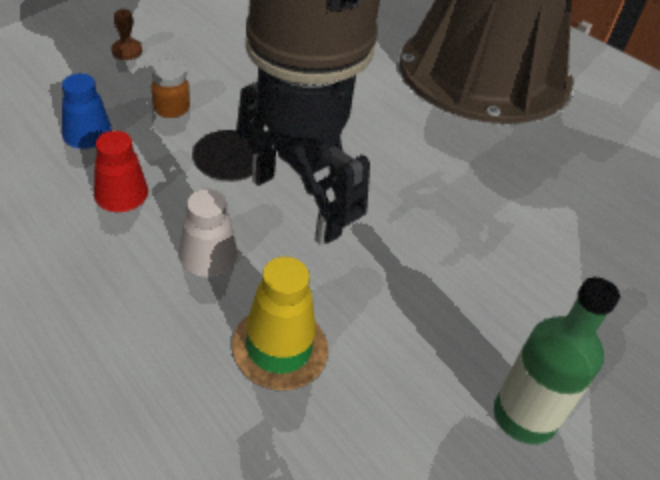

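Call:
step_arm(
  steps=[
    {"dr":[0,0,0],"linear":[0,-20,0],"gripper":85},
    {"dr":[0,0,0],"linear":[0,-40,0],"gripper":85},
    {"dr":[0,0,0],"linear":[-6,-50,0],"gripper":85},
    {"dr":[0,0,0],"linear":[-10,-50,0],"gripper":85},
    {"dr":[0,0,0],"linear":[-10,-50,0],"gripper":85},
    {"dr":[0,0,0],"linear":[0,-50,0],"gripper":85},
    {"dr":[0,0,0],"linear":[0,-40,10],"gripper":85},
    {"dr":[0,0,0],"linear":[0,-24,20],"gripper":85},
    {"dr":[0,0,0],"linear":[0,0,8],"gripper":85},
    {"dr":[0,0,0],"linear":[0,0,0],"gripper":85},
    {"dr":[0,0,0],"linear":[0,0,0],"gripper":85},
    {"dr":[0,0,0],"linear":[0,0,0],"gripper":85},
  ],
)

```text
t: 21.5
tcp_pos: [0.6495, -0.0969, 0.2517]
tcp_rot: [[-1.0, -0.002, 0.001], [-0.002, 1.0, -0.0], [-0.001, -0.0, -1.0]]
wrist_force: [-0.4, -0.4, -0.3]
width: 0.0847
```

```bash
python3 w.py red .648 -.098 0 pics/w9.png
```

```text
red centroid [ 0.6478 -0.1   ] hull [ 0.6474 -0.0996] ell [ 0.6472 -0.0991] area 2591 expected 2801 px [254.8 193.9]
tcp [ 0.6495 -0.0971  0.2517]
```

View pics/w9.png

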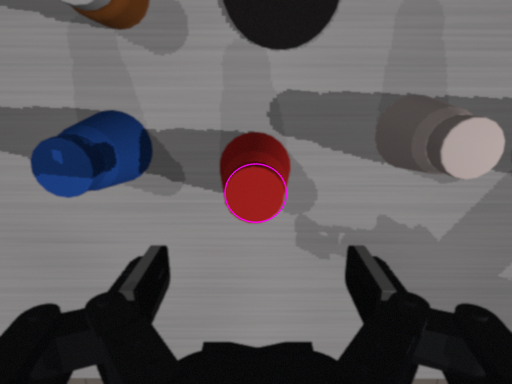

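Call:
step_arm(
  steps=[
    {"dr":[0,0,0],"linear":[1.3,-2,20],"gripper":85},
    {"dr":[0,0,0],"linear":[0,0,30],"gripper":85},
    {"dr":[0,0,0],"linear":[0,0,30],"gripper":85},
    {"dr":[0,0,0],"linear":[0,0,16],"gripper":85},
    {"dr":[0,0,0],"linear":[0,0,9],"gripper":85},
    {"dr":[0,0,0],"linear":[0,0,0],"gripper":85},
    {"dr":[0,0,0],"linear":[0,0,0],"gripper":40},
    {"dr":[0,0,0],"linear":[0,0,0],"gripper":40},
    {"dr":[0,0,0],"linear":[0,0,0],"gripper":40},
    {"dr":[0,0,0],"linear":[0,0,0],"gripper":40},
    {"dr":[0,0,0],"linear":[0,0,0],"gripper":40},
    {"dr":[0,0,0],"linear":[0,0,0],"gripper":40},
  ],
)

```text
t: 23.05
tcp_pos: [0.6483, -0.0999, 0.1473]
tcp_rot: [[-1.0, -0.001, 0.001], [-0.001, 1.0, -0.0], [-0.001, -0.0, -1.0]]
wrist_force: [-0.9, 0.0, 8.8]
width: 0.0462
```

Call:
step_arm(
  steps=[
    {"dr":[0,0,0],"linear":[0,0,-10],"gripper":40},
    {"dr":[0,0,0],"linear":[0,0,-30],"gripper":40},
    {"dr":[0,0,0],"linear":[0,0,-40],"gripper":40},
    {"dr":[0,0,0],"linear":[0,0,-40],"gripper":40},
    {"dr":[0,0,0],"linear":[0,0,-40],"gripper":40},
    {"dr":[0,0,0],"linear":[0,20,-20],"gripper":40},
    {"dr":[0,0,0],"linear":[5,40,0],"gripper":40},
    {"dr":[0,0,0],"linear":[10,50,0],"gripper":40},
    {"dr":[0,0,0],"linear":[10,50,0],"gripper":40},
    {"dr":[0,0,0],"linear":[0,50,0],"gripper":40},
    {"dr":[0,0,0],"linear":[0,50,0],"gripper":40},
    {"dr":[0,0,0],"linear":[0,40,0],"gripper":40},
    {"dr":[0,0,0],"linear":[0,25,0],"gripper":40},
    {"dr":[0,0,0],"linear":[0,0,0],"gripper":40},
    {"dr":[0,0,0],"linear":[0,0,0],"gripper":40},
    {"dr":[0,0,0],"linear":[0,0,0],"gripper":40},
  ],
)

```text
t: 25.05
tcp_pos: [0.6228, 0.2241, 0.3262]
tcp_rot: [[-1.0, 0.001, -0.0], [0.001, 1.0, -0.0], [0.0, -0.0, -1.0]]
wrist_force: [-0.1, 1.0, -1.6]
width: 0.0458
```

```bash
python3 - <<'E'
from b import *
s=r.observe(); print(s["width"],s["tcp_pos"],s["wrist_force"])
a=imaging.grab_frame("wrist")["pixels"]
cv2.imwrite("pics/w10.png",a)
E
```

```text
0.045821117564010444 [0.62276188 0.22412558 0.32620051] [-0.08390236  0.95487549 -1.64624754]
```

View pics/w10.png

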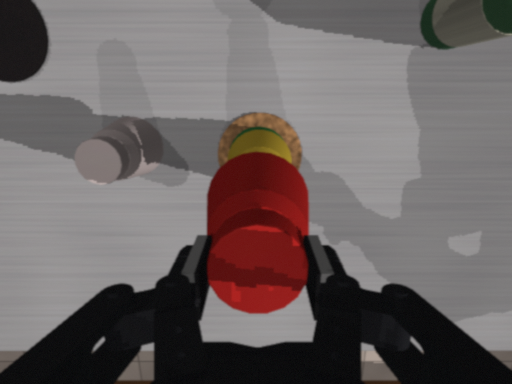

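Call:
step_arm(
  steps=[
    {"dr":[0,0,0],"linear":[0,2,10],"gripper":40},
    {"dr":[0,0,0],"linear":[0,0,20],"gripper":40},
    {"dr":[0,0,0],"linear":[0,0,20],"gripper":40},
    {"dr":[0,0,0],"linear":[0,0,20],"gripper":40},
    {"dr":[0,0,0],"linear":[0,0,15],"gripper":40},
    {"dr":[0,0,0],"linear":[0,0,8],"gripper":40},
    {"dr":[0,0,0],"linear":[0,0,4],"gripper":40},
    {"dr":[0,0,0],"linear":[0,0,3],"gripper":40},
    {"dr":[0,0,0],"linear":[0,0,0],"gripper":40},
    {"dr":[0,0,0],"linear":[0,0,0],"gripper":40},
  ],
)

```text
t: 26.35
tcp_pos: [0.6229, 0.2272, 0.2266]
tcp_rot: [[-1.0, -0.001, 0.001], [-0.001, 1.0, 0.0], [-0.001, 0.0, -1.0]]
wrist_force: [-0.9, -1.1, -1.1]
width: 0.0458
```

Call:
step_arm(
  steps=[
    {"dr":[0,0,0],"linear":[-0.6,-0.6,2],"gripper":40},
    {"dr":[0,0,0],"linear":[0,0,2],"gripper":40},
    {"dr":[0,0,0],"linear":[0,0,1.5],"gripper":40},
    {"dr":[0,0,0],"linear":[0,0,0],"gripper":40},
    {"dr":[0,0,0],"linear":[0,0,0],"gripper":40},
  ],
)

```text
t: 26.98
tcp_pos: [0.6233, 0.2266, 0.2207]
tcp_rot: [[-1.0, -0.001, -0.0], [-0.001, 1.0, -0.0], [0.0, -0.0, -1.0]]
wrist_force: [0.4, -0.4, -1.1]
width: 0.0457
```

Call:
step_arm(
  steps=[
    {"dr":[0,0,0],"linear":[0,0,0.8],"gripper":40},
    {"dr":[0,0,0],"linear":[0,0,0],"gripper":40},
    {"dr":[0,0,0],"linear":[0,0,0],"gripper":40},
  ],
)

```text
t: 27.35
tcp_pos: [0.6235, 0.2266, 0.2204]
tcp_rot: [[-1.0, -0.001, 0.001], [-0.001, 1.0, 0.0], [-0.001, 0.0, -1.0]]
wrist_force: [-1.5, -0.3, 6.0]
width: 0.0461
```

Contact. Release and rise.

Call:
step_arm(
  steps=[
    {"dr":[0,0,0],"linear":[0,0,0],"gripper":52},
    {"dr":[0,0,0],"linear":[0,0,0],"gripper":70},
    {"dr":[0,0,0],"linear":[0,0,0],"gripper":85},
    {"dr":[0,0,0],"linear":[0,0,0],"gripper":85},
    {"dr":[0,0,0],"linear":[0,0,0],"gripper":85},
    {"dr":[0,0,0],"linear":[0,0,-20],"gripper":85},
    {"dr":[0,0,0],"linear":[0,0,-40],"gripper":85},
    {"dr":[0,0,0],"linear":[0,0,-30],"gripper":85},
    {"dr":[0,0,0],"linear":[0,0,-14],"gripper":85},
    {"dr":[0,0,0],"linear":[0,0,0],"gripper":85},
    {"dr":[0,0,0],"linear":[0,0,0],"gripper":85},
  ],
)

```text
t: 28.72
tcp_pos: [0.6228, 0.2264, 0.3225]
tcp_rot: [[-1.0, -0.001, -0.002], [-0.001, 1.0, -0.001], [0.002, -0.001, -1.0]]
wrist_force: [0.6, -0.6, 0.3]
width: 0.0849
```

```bash
python3 w.py red .623 .226 .073 pics/w11.png;python3 - <<'E'
from b import *
cv2.imwrite("pics/s11.png",cv2.resize(imaging.grab_frame("scene")["pixels"][100:340,150:480],None,fx=2,fy=2))
E
```

```text
red centroid [0.623  0.2262] hull [0.6227 0.2265] ell [0.6225 0.2272] area 2597 expected 2829 px [258.5 197.7]
tcp [0.6228 0.2264 0.3224]
```

View pics/s11.png

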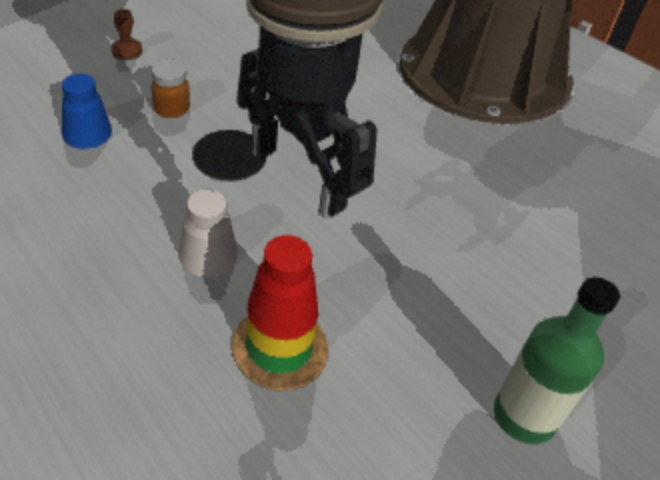

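Call:
step_arm(
  steps=[
    {"dr":[0,0,0],"linear":[0,-25,0],"gripper":85},
    {"dr":[0,0,0],"linear":[0,-45,0],"gripper":85},
    {"dr":[0,0,0],"linear":[0,-50,0],"gripper":85},
    {"dr":[0,0,0],"linear":[0,-50,0],"gripper":85},
    {"dr":[0,0,0],"linear":[0,-50,0],"gripper":85},
    {"dr":[0,0,0],"linear":[0,-50,0],"gripper":85},
    {"dr":[0,0,0],"linear":[0,-50,0],"gripper":85},
    {"dr":[0,0,0],"linear":[0,-50,0],"gripper":85},
    {"dr":[0,0,0],"linear":[0,-50,15],"gripper":85},
    {"dr":[0,0,0],"linear":[-4,-35,25],"gripper":85},
    {"dr":[0,0,0],"linear":[0,-18,25],"gripper":85},
    {"dr":[0,0,0],"linear":[0,0,7],"gripper":85},
    {"dr":[0,0,0],"linear":[0,0,0],"gripper":85},
    {"dr":[0,0,0],"linear":[0,0,0],"gripper":85},
    {"dr":[0,0,0],"linear":[0,0,0],"gripper":85},
  ],
)

```text
t: 30.7
tcp_pos: [0.628, -0.2459, 0.2529]
tcp_rot: [[-1.0, -0.001, 0.001], [-0.001, 1.0, -0.001], [-0.001, -0.001, -1.0]]
wrist_force: [0.7, 0.6, -0.1]
width: 0.0851
```

```bash
python3 w.py blue .629 -.247 0 pics/w12.png
```

```text
blue centroid [ 0.6262 -0.2465] hull [ 0.6259 -0.246 ] ell [ 0.6253 -0.2456] area 2569 expected 2750 px [258.1 193.2]
tcp [ 0.6279 -0.246   0.2528]
```

View pics/w12.png

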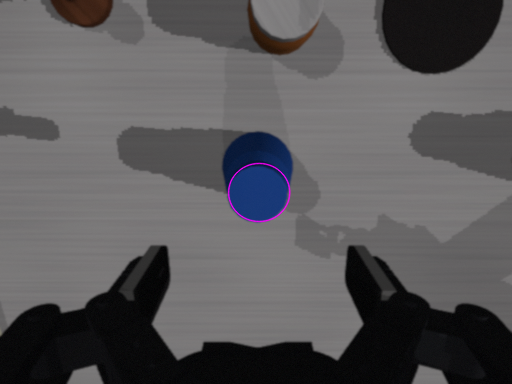

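Call:
step_arm(
  steps=[
    {"dr":[0,0,0],"linear":[1.4,0,20],"gripper":85},
    {"dr":[0,0,0],"linear":[0,0,30],"gripper":85},
    {"dr":[0,0,0],"linear":[0,0,30],"gripper":85},
    {"dr":[0,0,0],"linear":[0,0,17],"gripper":85},
    {"dr":[0,0,0],"linear":[0,0,9],"gripper":85},
    {"dr":[0,0,0],"linear":[0,0,0],"gripper":85},
    {"dr":[0,0,0],"linear":[0,0,0],"gripper":40},
    {"dr":[0,0,0],"linear":[0,0,0],"gripper":40},
    {"dr":[0,0,0],"linear":[0,0,0],"gripper":40},
    {"dr":[0,0,0],"linear":[0,0,0],"gripper":40},
    {"dr":[0,0,0],"linear":[0,0,0],"gripper":40},
    {"dr":[0,0,0],"linear":[0,0,0],"gripper":40},
  ],
)

```text
t: 32.25
tcp_pos: [0.6266, -0.2466, 0.1471]
tcp_rot: [[-1.0, -0.001, 0.001], [-0.001, 1.0, -0.001], [-0.001, -0.001, -1.0]]
wrist_force: [-0.6, 1.1, 7.8]
width: 0.0466
```

Call:
step_arm(
  steps=[
    {"dr":[0,0,0],"linear":[0,0,-10],"gripper":40},
    {"dr":[0,0,0],"linear":[0,0,-30],"gripper":40},
    {"dr":[0,0,0],"linear":[0,0,-40],"gripper":40},
    {"dr":[0,0,0],"linear":[0,0,-40],"gripper":40},
    {"dr":[0,0,0],"linear":[0,0,-30],"gripper":40},
    {"dr":[0,0,0],"linear":[15,10,0],"gripper":40},
    {"dr":[0,0,0],"linear":[35,20,0],"gripper":40},
    {"dr":[0,0,0],"linear":[40,25,0],"gripper":40},
    {"dr":[0,0,0],"linear":[40,20,0],"gripper":40},
    {"dr":[0,0,0],"linear":[19,5,0],"gripper":40},
    {"dr":[0,0,0],"linear":[0,0,0],"gripper":40},
    {"dr":[0,0,0],"linear":[0,0,0],"gripper":40},
    {"dr":[0,0,0],"linear":[0,0,0],"gripper":40},
  ],
)

```text
t: 33.88
tcp_pos: [0.4779, -0.1669, 0.296]
tcp_rot: [[-1.0, -0.0, 0.0], [-0.0, 1.0, -0.0], [-0.0, -0.0, -1.0]]
wrist_force: [0.3, -1.6, -1.0]
width: 0.0459
```

```bash
python3 - <<'E'
from b import *
f=imaging.grab_frame("wrist"); s=r.observe(); print(s["width"],s["tcp_pos"],s["wrist_force"])
c0=proj(f,[[.476,-.075,.005]])[0].astype(int); print(c0)
k=np.zeros((384,512),np.uint8); y0=max(0,c0[1]-60); sl=(slice(y0,c0[1]+60),slice(c0[0]-60,c0[0]+60)); k[sl]=f["pixels"].max(2)[sl]<45
n,l,st,ce=cv2.connectedComponentsWithStats(k); i=1+np.argmax(st[1:,4]); q=ray(f,ce[i],.005)
P=proj(f,[[q[0]+.055*np.cos(a),q[1]+.055*np.sin(a),.005] for a in A]); print(q,st[i],cv2.contourArea(P.astype(np.float32)))
v=f["pixels"].copy(); cv2.polylines(v,[np.round(P*16).astype(np.int32)],True,(255,0,255),1,cv2.LINE_AA,4); cv2.imwrite("pics/w13.png",v)
E
```

```text
0.046048330252508304 [ 0.47777357 -0.16684523  0.29585902] [-0.29995535  0.44023461 -0.72200197]
[334 158]
[ 0.47371239 -0.07567016] [ 289  114   88   88 5730] 6535.239933226258
```

View pics/w13.png

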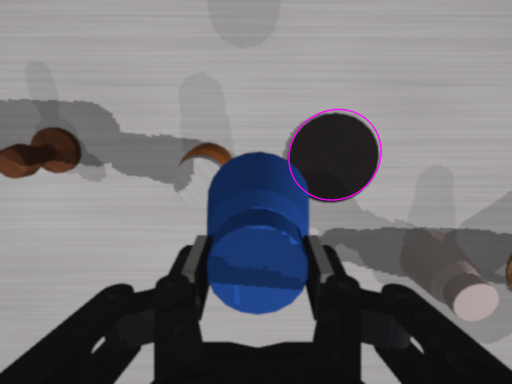

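Call:
step_arm(
  steps=[
    {"dr":[0,0,0],"linear":[1.8,20,0],"gripper":40},
    {"dr":[0,0,0],"linear":[0,40,0],"gripper":40},
    {"dr":[0,0,0],"linear":[0,32,10],"gripper":40},
    {"dr":[0,0,0],"linear":[0,0,30],"gripper":40},
    {"dr":[0,0,0],"linear":[0,0,40],"gripper":40},
    {"dr":[0,0,0],"linear":[0,0,30],"gripper":40},
    {"dr":[0,0,0],"linear":[0,0,18],"gripper":40},
    {"dr":[0,0,0],"linear":[0,0,8],"gripper":40},
    {"dr":[0,0,0],"linear":[0,0,4],"gripper":40},
    {"dr":[0,0,0],"linear":[0,0,0],"gripper":40},
    {"dr":[0,0,0],"linear":[0,0,0],"gripper":40},
    {"dr":[0,0,0],"linear":[0,0,0],"gripper":40},
  ],
)

```text
t: 35.42
tcp_pos: [0.4755, -0.0746, 0.1564]
tcp_rot: [[-1.0, -0.0, 0.001], [-0.0, 1.0, -0.0], [-0.001, -0.0, -1.0]]
wrist_force: [0.5, 0.4, -1.6]
width: 0.0461
```

Call:
step_arm(
  steps=[
    {"dr":[0,0,0],"linear":[-0.5,0,2],"gripper":40},
    {"dr":[0,0,0],"linear":[0,0,1.5],"gripper":40},
    {"dr":[0,0,0],"linear":[0,0,1],"gripper":40},
    {"dr":[0,0,0],"linear":[0,0,0],"gripper":40},
    {"dr":[0,0,0],"linear":[0,0,0],"gripper":40},
  ],
)

```text
t: 36.05
tcp_pos: [0.4759, -0.0745, 0.1519]
tcp_rot: [[-1.0, -0.001, 0.001], [-0.001, 1.0, -0.0], [-0.001, -0.0, -1.0]]
wrist_force: [-2.2, 2.9, 16.8]
width: 0.046
```

Firm contact (16.8 N). Release and look.

Call:
step_arm(
  steps=[
    {"dr":[0,0,0],"linear":[0,0,0],"gripper":52},
    {"dr":[0,0,0],"linear":[0,0,0],"gripper":70},
    {"dr":[0,0,0],"linear":[0,0,0],"gripper":85},
    {"dr":[0,0,0],"linear":[0,0,0],"gripper":85},
    {"dr":[0,0,0],"linear":[0,0,0],"gripper":85},
    {"dr":[0,0,0],"linear":[0,0,-20],"gripper":85},
    {"dr":[0,0,0],"linear":[0,0,-40],"gripper":85},
    {"dr":[0,0,0],"linear":[0,0,-30],"gripper":85},
    {"dr":[0,0,0],"linear":[0,0,-14],"gripper":85},
    {"dr":[0,0,0],"linear":[0,0,0],"gripper":85},
    {"dr":[0,0,0],"linear":[0,0,0],"gripper":85},
  ],
)

```text
t: 37.42
tcp_pos: [0.4753, -0.0744, 0.2543]
tcp_rot: [[-1.0, -0.001, -0.001], [-0.001, 1.0, 0.0], [0.001, 0.0, -1.0]]
wrist_force: [0.6, 0.1, -0.2]
width: 0.0849
```

```bash
python3 w.py blue .476 -.0745 .005 pics/w14.png
```

```text
blue centroid [ 0.4756 -0.0744] hull [ 0.4752 -0.074 ] ell [ 0.4748 -0.0737] area 2609 expected 2826 px [258.6 197.7]
tcp [ 0.4752 -0.0744  0.2542]
```

View pics/w14.png

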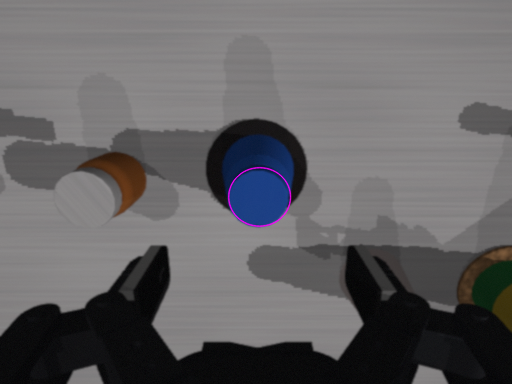

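Call:
step_arm(
  steps=[
    {"dr":[0,0,0],"linear":[-16,16,0],"gripper":85},
    {"dr":[0,0,0],"linear":[-35,35,0],"gripper":85},
    {"dr":[0,0,0],"linear":[-40,40,0],"gripper":85},
    {"dr":[0,0,0],"linear":[-30,32,0],"gripper":85},
    {"dr":[0,0,0],"linear":[-15,15,0],"gripper":85},
    {"dr":[0,0,0],"linear":[0,0,0],"gripper":85},
    {"dr":[0,0,0],"linear":[0,0,0],"gripper":85},
    {"dr":[0,0,0],"linear":[0,0,0],"gripper":85},
  ],
)

```text
t: 38.48
tcp_pos: [0.611, 0.0628, 0.2552]
tcp_rot: [[-1.0, 0.0, -0.001], [0.0, 1.0, -0.0], [0.001, -0.0, -1.0]]
wrist_force: [0.3, -0.9, 0.0]
width: 0.0849
```

```bash
python3 w.py white .611 .064 0 pics/w15.png
```

```text
white centroid [0.6114 0.0627] hull [0.6114 0.0627] ell [0.6113 0.0628] area 2459 expected 2713 px [258.6 195.3]
tcp [0.6112 0.0628 0.2553]
```

View pics/w15.png

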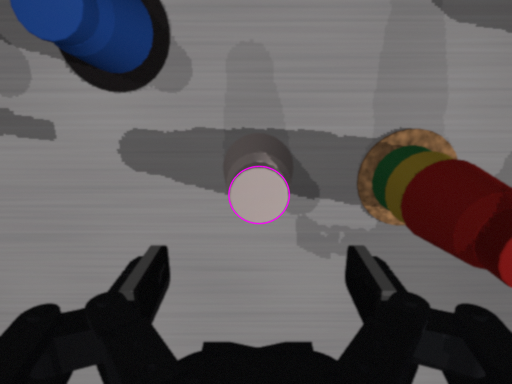

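Call:
step_arm(
  steps=[
    {"dr":[0,0,0],"linear":[-0.5,0,20],"gripper":85},
    {"dr":[0,0,0],"linear":[0,0,30],"gripper":85},
    {"dr":[0,0,0],"linear":[0,0,30],"gripper":85},
    {"dr":[0,0,0],"linear":[0,0,18],"gripper":85},
    {"dr":[0,0,0],"linear":[0,0,10],"gripper":85},
    {"dr":[0,0,0],"linear":[0,0,0],"gripper":85},
    {"dr":[0,0,0],"linear":[0,0,0],"gripper":40},
    {"dr":[0,0,0],"linear":[0,0,0],"gripper":40},
    {"dr":[0,0,0],"linear":[0,0,0],"gripper":40},
    {"dr":[0,0,0],"linear":[0,0,0],"gripper":40},
    {"dr":[0,0,0],"linear":[0,0,0],"gripper":40},
    {"dr":[0,0,0],"linear":[0,0,0],"gripper":40},
  ],
)

```text
t: 40.02
tcp_pos: [0.6127, 0.0635, 0.1486]
tcp_rot: [[-1.0, -0.001, 0.002], [-0.001, 1.0, -0.0], [-0.002, -0.0, -1.0]]
wrist_force: [-0.8, -0.4, 9.5]
width: 0.046
```

Call:
step_arm(
  steps=[
    {"dr":[0,0,0],"linear":[0,0,-10],"gripper":40},
    {"dr":[0,0,0],"linear":[0,0,-30],"gripper":40},
    {"dr":[0,0,0],"linear":[0,0,-40],"gripper":40},
    {"dr":[0,0,0],"linear":[0,0,-40],"gripper":40},
    {"dr":[0,0,0],"linear":[0,0,-25],"gripper":40},
    {"dr":[0,0,0],"linear":[16,-16,0],"gripper":40},
    {"dr":[0,0,0],"linear":[35,-35,0],"gripper":40},
    {"dr":[0,0,0],"linear":[40,-40,0],"gripper":40},
    {"dr":[0,0,0],"linear":[30,-32,0],"gripper":40},
    {"dr":[0,0,0],"linear":[14,-14,0],"gripper":40},
    {"dr":[0,0,0],"linear":[0,0,0],"gripper":40},
    {"dr":[0,0,0],"linear":[0,0,0],"gripper":40},
    {"dr":[0,0,0],"linear":[0,0,0],"gripper":40},
  ],
)

```text
t: 41.65
tcp_pos: [0.478, -0.0729, 0.2924]
tcp_rot: [[-1.0, -0.002, 0.0], [-0.002, 1.0, 0.0], [-0.0, 0.0, -1.0]]
wrist_force: [-0.3, 0.8, -2.3]
width: 0.0463
```

```bash
python3 - <<'E'
from b import *
s=r.observe(); print(s["width"],s["tcp_pos"],s["wrist_force"])
a=imaging.grab_frame("wrist")["pixels"]
cv2.imwrite("pics/w16.png",a)
E
```

```text
0.04634024227139051 [ 0.47801987 -0.07289419  0.29237727] [-0.34504881  0.83423301 -2.32262943]
```

View pics/w16.png

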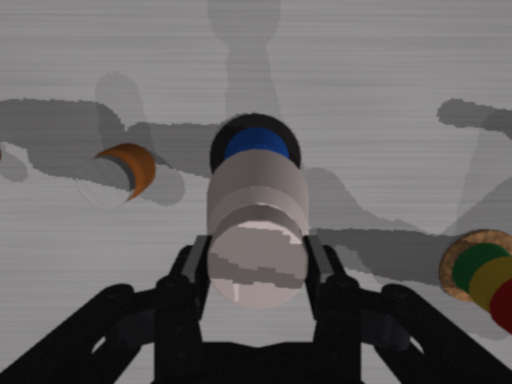

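Call:
step_arm(
  steps=[
    {"dr":[0,0,0],"linear":[1,-1.5,10],"gripper":40},
    {"dr":[0,0,0],"linear":[0,0,20],"gripper":40},
    {"dr":[0,0,0],"linear":[0,0,20],"gripper":40},
    {"dr":[0,0,0],"linear":[0,0,20],"gripper":40},
    {"dr":[0,0,0],"linear":[0,0,15],"gripper":40},
    {"dr":[0,0,0],"linear":[0,0,8],"gripper":40},
    {"dr":[0,0,0],"linear":[0,0,4],"gripper":40},
    {"dr":[0,0,0],"linear":[0,0,2],"gripper":40},
    {"dr":[0,0,0],"linear":[0,0,0],"gripper":40},
    {"dr":[0,0,0],"linear":[0,0,0],"gripper":40},
  ],
)

```text
t: 42.95
tcp_pos: [0.4765, -0.0751, 0.1938]
tcp_rot: [[-1.0, -0.001, 0.001], [-0.001, 1.0, -0.0], [-0.001, -0.0, -1.0]]
wrist_force: [-0.7, -0.1, -1.5]
width: 0.046
```

Call:
step_arm(
  steps=[
    {"dr":[0,0,0],"linear":[-0.4,0.5,2],"gripper":40},
    {"dr":[0,0,0],"linear":[0,0,2],"gripper":40},
    {"dr":[0,0,0],"linear":[0,0,1.5],"gripper":40},
    {"dr":[0,0,0],"linear":[0,0,0],"gripper":40},
    {"dr":[0,0,0],"linear":[0,0,0],"gripper":40},
  ],
)

```text
t: 43.58
tcp_pos: [0.4766, -0.0745, 0.1879]
tcp_rot: [[-1.0, -0.001, -0.0], [-0.001, 1.0, 0.0], [0.0, 0.0, -1.0]]
wrist_force: [-0.7, 0.1, -1.8]
width: 0.0461
```

Call:
step_arm(
  steps=[
    {"dr":[0,0,0],"linear":[0,0,0.8],"gripper":40},
    {"dr":[0,0,0],"linear":[0,0,0],"gripper":40},
    {"dr":[0,0,0],"linear":[0,0,0],"gripper":40},
  ],
)

```text
t: 43.95
tcp_pos: [0.4769, -0.0746, 0.1876]
tcp_rot: [[-1.0, -0.001, 0.001], [-0.001, 1.0, -0.0], [-0.001, -0.0, -1.0]]
wrist_force: [-1.7, 1.0, 9.9]
width: 0.0457
```

Contact at the expected height. Release, rise.

Call:
step_arm(
  steps=[
    {"dr":[0,0,0],"linear":[0,0,0],"gripper":52},
    {"dr":[0,0,0],"linear":[0,0,0],"gripper":70},
    {"dr":[0,0,0],"linear":[0,0,0],"gripper":85},
    {"dr":[0,0,0],"linear":[0,0,0],"gripper":85},
    {"dr":[0,0,0],"linear":[0,0,0],"gripper":85},
    {"dr":[0,0,0],"linear":[0,0,-20],"gripper":85},
    {"dr":[0,0,0],"linear":[0,0,-40],"gripper":85},
    {"dr":[0,0,0],"linear":[0,0,-30],"gripper":85},
    {"dr":[0,0,0],"linear":[0,0,-30],"gripper":85},
    {"dr":[0,0,0],"linear":[0,0,0],"gripper":85},
    {"dr":[0,0,0],"linear":[0,0,0],"gripper":85},
  ],
)

```text
t: 45.32
tcp_pos: [0.4764, -0.0745, 0.3067]
tcp_rot: [[-1.0, -0.001, -0.0], [-0.001, 1.0, 0.0], [0.0, 0.0, -1.0]]
wrist_force: [-0.6, -0.6, -0.3]
width: 0.085
```

```bash
python3 w.py white .476 -.0745 .039 pics/w17.png;python3 - <<'E'
from b import *
cv2.imwrite("pics/s17.png",cv2.resize(imaging.grab_frame("scene")["pixels"][90:340,150:480],None,fx=2,fy=2))
E
```

```text
white centroid [ 0.4757 -0.0752] hull [ 0.4757 -0.0751] ell [ 0.4756 -0.0751] area 2214 expected 2481 px [257.7 189.1]
tcp [ 0.4762 -0.0744  0.3063]
```

View pics/w17.png

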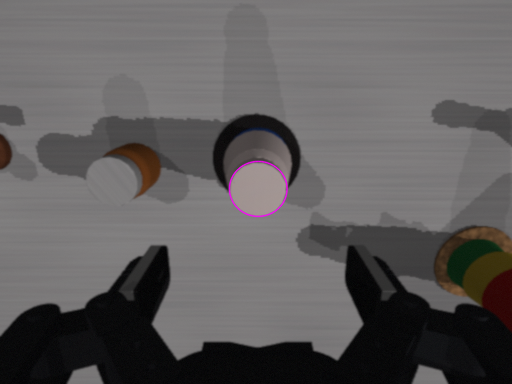

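View pics/s17.png

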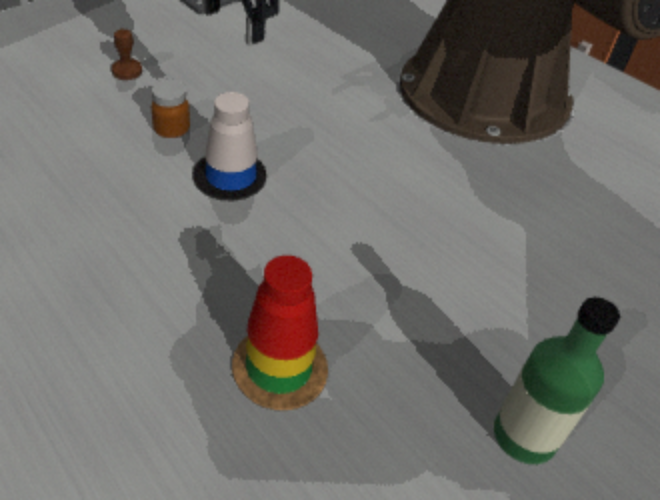

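```bash
python3 - <<'E'
from station import r,imaging,order
import cv2,numpy as np
a=cv2.imread("pics/scene0.png"); b=imaging.grab_frame("scene")["pixels"]
for n,(x,y,w,h) in dict(jar=(222,125,26,36),tamper=(200,102,24,30),syrup=(395,238,66,86)).items():
    print(n,cv2.phaseCorrelate(np.float32(cv2.cvtColor(a,6)[y:y+h,x:x+w]),np.float32(cv2.cvtColor(b,6)[y:y+h,x:x+w])))
print(r.observe()["t"],order.finish_job())
E
```

```text
jar ((0.07760186041370964, 0.21565892339779325), 0.3688087644890993)
tamper ((-0.13525324751355505, -0.016803848864514137), 0.7540431764390734)
syrup ((-0.06155261042833615, 0.009738859165906888), 0.9755487038029564)
the job is handed in; nothing more can be done
45.475 None
```

Both stacks are built as asked and the job is handed in at 45.5 s: green, yellow, red on the cork mat, and blue with white on top on the black mat. Each tumbler was lowered until the wrist force showed contact (2 to 17 N) at the expected height, and only then released.

- **Stacks:** the last wrist pictures put the three cork-mat tumblers within about 1 mm of each other and blue and white within about 1.5 mm. Both stacks look upright, fully slipped over and well centred on their mats. The gripper was clear of everything when I handed in.
- **Bystanders:** the jar, the tamper and the bottle show shifts of 0.2 pixel or less between the first and last scene pictures, so they have not moved. The jar's match was weak (0.37), probably because shadows and the new stack changed its surroundings.
- **Disagreements:** the top and wrist cameras differed by 2 to 4 mm, so I placed each stack between the two mat readings. Each mat centre could therefore be off by about 2 mm. The gripper read about 46 mm on the 48 mm feet in every grasp, but nothing slipped.

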